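# Clamp a lens barrel in the vee of a barrel vice

### The arm

A 6-joint arm with a two-finger parallel gripper is mounted at the origin on a cart in front of the work surface, level with it; the furniture and walls round the work are solid. World frame = base frame: x ahead of the robot, y to its left, z up, the work surface at z = 0. Lengths are in m, angles in rad, forces in N, time in s.
With the tool pointing down it reaches from about 0.35 to 0.875 m from the base axis. Payload 4.2 kg.
Tool frame: the origin (TCP) lies at the centre of the arm's flange, where the gripper is bolted on; the fingertips stand 182 mm ahead of it and the grasp point (between the pads) lies 164 mm ahead of it; z points along the fingers, y is the line along which they close (so a half turn about z gives the same grasp; the last joint's range is limited). The gripper opens to 87 mm and grips with 3 to 60 N. Pads are 19 mm wide; open, the fingers measure 117 mm over their backs; the gripper's body (75 mm by 190 mm) begins 51 mm behind the grasp point.
Start: joints at [-0.995, 0.385, 0.008, 0, -1.194, -0.259], TCP at [0.195, -0.594, 0.405] pointing down, gripper open.
Joint ranges: [-3.14, 3.14], [-1.21, 2.06], [-1.07, 1.41], [-3.16, 2.05], [-2.99, -0.16], [-3.1, 3.1]. Speed limits (rad/s): [2.79, 2.79, 3.14, 3.14, 3.14, 3.14].

### API

Orientations are given as a 3x3 rotation matrix whose columns are the frame's x, y, z axes.
In Python, from plant import get_obs, get_image, finish_job gives the robot as it stands.
- The arm moves only by the tool drive_tool, never from a script. Its argument "targets" is a list of rows, each a list of 3 entries, a list of its own where there are three numbers: the shift along the tool's x, y, z in m, then the turn, a rotation vector about the tool's x, y, z in degrees, then the finger opening in m, from 0 to 0.087. In form: [[[x, y, z], [rx, ry, rz], gripper], ...]. A call has 1 to 12 rows; each row shifts and turns the commanded pose from where the row before left it, along the tool's axes as they then stand; what a row does not reach is not made up. A row lasts 1/12 s, in which the tool goes at most 41.7 mm and 7.16 degrees, less where a joint would pass 70% of its speed; a pose out of reach is approached as far as the arm can. A call is refused whole if a number of a shift passes 0.0417 or a number of a turn 7.16, either way. A call with a gripper value outside its range is refused whole. The fingers move at their own pace and stop on an object; "grip_force" is the grip in N (left out, the last holds). Time passes only in rows, so rows that do not move let the fingers close. It gives the time, the measured TCP pose, the force, the opening and the grip force at its end, in the units of the state.
- get_obs(): the state, without advancing time (a new reading comes with each control period).
- get_image(name): name is "scene" or "top" or "wrist"; returns a dict with "image" (384x512x3 uint8, red, green, blue), "z_map" (384x512 float32, m along the optical axis (not along the pixel's ray), 0 where there is no reading), "fx", "fy", "cx", "cy" (pixels), "rvec" (rotation vector, rad) and "tvec" (3), from world to camera coordinates, as OpenCV has them; the wrist camera has in their place "mount" (4x4, takes a point from camera to tool coordinates, whose origin is the TCP and whose axes are the flange's). Camera axes: x right, y down, z forward; pixel columns grow to the right and rows downward; lengths in m; the calibration is good to about 2 mm. A picture is of the moment at which its call begins: read the wrist's pose just before it.
- finish_job(): hands the job in; it is judged then, once.
The state is a dict: "clock": time; "qpos": joint angles; "qvel": joint speeds; "joint_efforts": joint torques, N m; "tcp_pos": TCP position; "tcp_rot": TCP orientation; "ft_force": force on the tool from outside, world axes, zero at the start; "ft_torque": the same for the moment, N m; "finger_gap": finger opening in m; "grip_force": force on a finger pad.
Only numpy, scipy, OpenCV 4.12 (cv2) and the standard library are available. Lean on these libraries where they do the work, as an engineer would, in place of code of your own. Each camera call takes 0.05 s, during which the arm holds its last target. There are 200 camera calls.

### The job

Clamp the bare metal lens barrel in the barrel vice: draw the sliding jaw fully back, stand the barrel upright on the bed between the jaw and the vee, then push the jaw up gently until it has slid the barrel into the vee, settled firmly against both faces, and leave it clamped there by the jaw alone. There is glass in the barrel, so keep it upright and never squeeze it hard, and leave the other things on the bench where they are.

Things in the scene. Friction and masses are not known exactly. Their poses are not given: they have to be found in the camera images.
- vice: barrel vice fixed to the bench: aluminium bed plate 200 (x) x 104 (y) x 14 mm, sliding jaw at its -x end, dark upright vee block at its +x end. Origin: centre of the plate's underside; x along the slide from jaw to vee, z up. Bed top at z = 14. Steel guide rails 12 mm high stand on the bed at y = +-35 to +-47, x = -98 to 26; between them it is flat and smooth.
- vee_seat (a point): point on the bed (vice x = 45, y = 0, z = 14) where the barrel's axis stands when it touches both faces of the vee. The 90 degree vee has a vertical axis and opens to -x, symmetric about y = 0: its mouth at x = 46 is 48 mm wide between the faces. The vee block spans x = 46 to 92, y = -44 to 44 and rises 40 mm above the bed.
- vee_left: hardened steel face plate of the vee on the vice's +y side, 32 mm long, 38 mm high, with two raised lands (3 to 13 and 27 to 37 mm above the bed). Origin on the bed at the middle of the face, x axis the face's outward normal (45 degrees to the slide), z up
- vee_right: the like face plate on the vice's -y side
- jaw (a joint): position of the jaw in m: 0 = fully back, larger = nearer the vee, stop at 0.085; 0.067 to 0.078 with the barrel clamped, as the pad is set. The slide is stiff: about 10 N moves it either way; left alone it holds back up to 10 N, so the barrel stays clamped. A push reads about 10 N as it slides, then rises steeply once both faces bear; 6 to 11 N above drag clamps well.
- jaw_front (a point): middle of the front face of the jaw block, at vice x = -55 mm + joint value, 22 mm above the bed. Before it stands the flat steel pad (44 mm wide, 16 to 28 mm above the bed) that pushes the barrel, on an adjusting screw: the pad's front is 5 to 15 mm ahead of this point, set differently each time and not measured, so where the jaw meets the barrel must be felt. The screw does not yield to pushing.
- thumb_plate (a point): middle of the top edge of the jaw's upright thumb plate, to push (on its -x face) or draw back (on its +x face) the jaw; 22 mm behind (-x of) point jaw_front. The plate is 8 mm thick in x, 36 mm wide, its top 82.5 mm above the bed. The jaw block in front of it is 41 mm high above the bed, 18 mm long; gussets behind are below 32 mm. So the plate's upper 41 mm are free on both sides.
- barrel: lens barrel, the only bare one: dark metal cylinder 36 mm in diameter and 46 mm high with a knurled ring, on it a bright aluminium neck 29 mm in diameter and 22 mm high with a lens in its top (68 mm in all). About 0.3 kg, smooth. Origin: centre of its underside, z along its axis. It starts upright on the bench.
- objective_case_1: bystander: objective in a clear canister with black screw base, 39 x 39 x 64 mm; origin at the centre of its underside
- objective_case_2: bystander: the like canister, 39 x 39 x 64 mm; origin at the centre of its underside
- lens_cleaner: bystander: small white bottle with red screw cap, 34 x 34 x 94 mm; origin at the centre of its underside
- cover_glass_box: bystander: small white box, 33 x 33 x 21 mm; origin at the centre of its underside
- filter_cube: bystander: black filter cube, 38 x 38 x 38 mm; origin at the centre of its underside

How it is judged:
On the way, in this order (a step that is already met when the one before it is completed fails the run):
1. the jaw has been drawn back, to within 20 mm of its rear stop (value of joint jaw below 0.02 m), for 0.2 s.
2. the barrel stands upright on the bed between the jaw and the vee, released (x of barrel in the frame of vice between -0.05 and 0.05 m and y of barrel in the frame of vice between -0.03 and 0.03 m and z of barrel in the frame of vice below 0.017 m and angle between barrel's own z axis and vertical below 0.1 rad and contact force between the fingers and barrel below 0.2 N), for 0.2 s.
At the end, for the whole second after the job is handed in: The barrel stands upright (within 0.04 rad) on the bed of the vice, at rest, its axis within 2 mm of the vee's seat, held by the jaw alone so that it presses on each of the two vee faces with more than 2 N (horizontal distance between barrel and vee_seat below 0.002 m and z of barrel in the frame of vice below 0.017 m and angle between barrel's own z axis and vertical below 0.04 rad and contact force between barrel and vee_left above 2 N and contact force between barrel and vee_right above 2 N and linear speed of barrel below 0.01 m/s); the robot touches nothing.
It fails at once if the barrel is pressed on a face of the vee with more than 15 N (contact force between barrel and vee_left above 15 N or contact force between barrel and vee_right above 15 N).
It fails at once if the barrel is tipped by more than 0.5 rad (angle between barrel's own z axis and vertical above 0.5 rad).
It fails at once if a bystander is moved by more than 30 mm or tipped over (distance of any of objective_case_1, objective_case_2, lens_cleaner, cover_glass_box, filter_cube from where it was at the start of the episode above 0.03 m or angle between any of objective_case_1, objective_case_2, lens_cleaner, cover_glass_box, filter_cube's own z axis and vertical above 0.5 rad).
It also fails if it takes over 72 s, if anything falls off the work surface, if the arm or the gripper's body presses on something with over 40 N, if the wrist force passes 120 N, or if a joint passes its speed limit or range.

## Working session

There is one attempt and no reset: what is moved stays moved. The work goes in short steps, Python scripts to look and compute and a tool call to move; the robot and the scene stay as the last step left them, time stands still between calls to the robot, and variables do not carry over. Pictures are saved under pics/ and viewed, at most 10 in all, crops included, and the job is handed in when it is done.

Besides the shell and the picture viewer there is one more tool, called after "Request:" as name([rows], argument=value, ...), one row to a line, values as JSON. drive_tool: Moves the arm, as the interface text tells. Its arguments: {"type":"object","properties":{"targets":{"type":"array","items":{"type":"array"}},"grip_force":{"type":"number"}},"required":["targets"]}

```bash
mkdir -p pics
cat > h.py <<'E'
import numpy as np, cv2
from plant import get_obs, get_image, finish_job
def cam(name):
    o=get_obs(); d=get_image(name)
    if 'mount' in d:
        T=np.eye(4);T[:3,:3]=o['tcp_rot'];T[:3,3]=o['tcp_pos'];C=T@d['mount']
    else:
        R=cv2.Rodrigues(np.array(d['rvec'],float))[0];C=np.eye(4);C[:3,:3]=R.T;C[:3,3]=-R.T@np.array(d['tvec']).ravel()
    return d,C
def cloud(d,C):
    z=d['z_map'];v,u=np.indices(z.shape)
    P=np.stack([(u-d['cx'])/d['fx']*z,(v-d['cy'])/d['fy']*z,z],-1)@C[:3,:3].T+C[:3,3]
    P[z==0]=np.nan
    return P
def save(d,n): cv2.imwrite('pics/'+n,d['image'][...,::-1])
E
python3 - <<'E'
from h import *
o=get_obs();print(o['clock'],o['tcp_pos'],o['tcp_rot'],o['ft_force'],o['finger_gap'])
a,C=cam('scene');np.savez('scene.npz',C=C,P=cloud(a,C),I=a['image']);b,D=cam('top');np.savez('top.npz',C=D,P=cloud(b,D),I=b['image'],K=[b['fx'],b['fy'],b['cx'],b['cy']])
print(C,D)
cv2.imwrite('pics/a.png',cv2.resize(a['image'][...,::-1],(780,585)));cv2.imwrite('pics/b.png',cv2.resize(b['image'][...,::-1],(780,585)))
E
```

```text
0.0 [ 0.19466074 -0.59369968  0.40366942] [[-9.50308103e-01 -3.11310001e-01 -7.69633952e-04]
 [-3.11310937e-01  9.50305919e-01  2.03990492e-03]
 [ 9.63448989e-05  2.17813364e-03 -9.99997623e-01]] [ 0.55331507 -0.34482621 -0.32969084] 0.08678941562369945
[[-0.51465423 -0.55173716  0.65629043 -0.17655229]
 [-0.8572691   0.34439431 -0.38272999  0.45799997]
 [-0.01485633 -0.75959112 -0.65023121  0.84176688]
 [ 0.          0.          0.          1.        ]] [[ 2.28646612e-02 -9.89413398e-01  1.43312020e-01  4.19339890e-01]
 [-9.99632198e-01 -2.05350348e-02  1.77138872e-02  3.07995942e-04]
 [-1.45834400e-02 -1.43664331e-01 -9.89519016e-01  1.20458195e+00]
 [ 0.00000000e+00  0.00000000e+00  0.00000000e+00  1.00000000e+00]]
```

View pics/a.png

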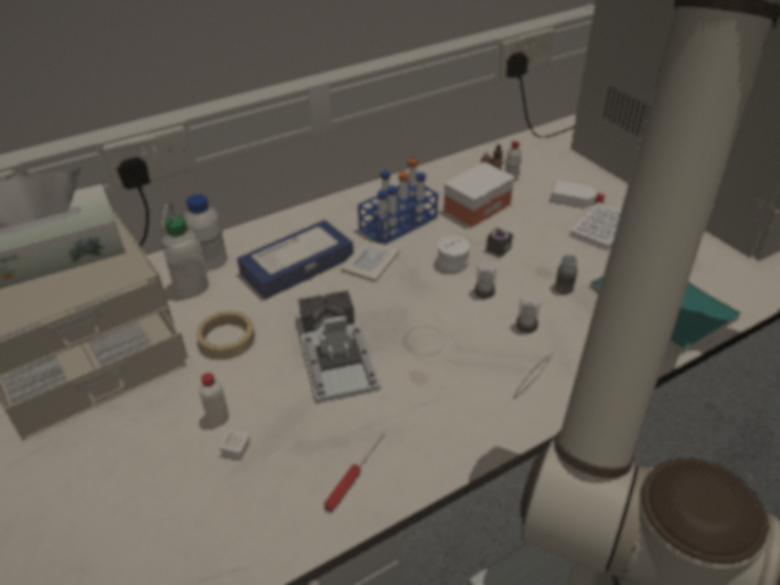

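View pics/b.png

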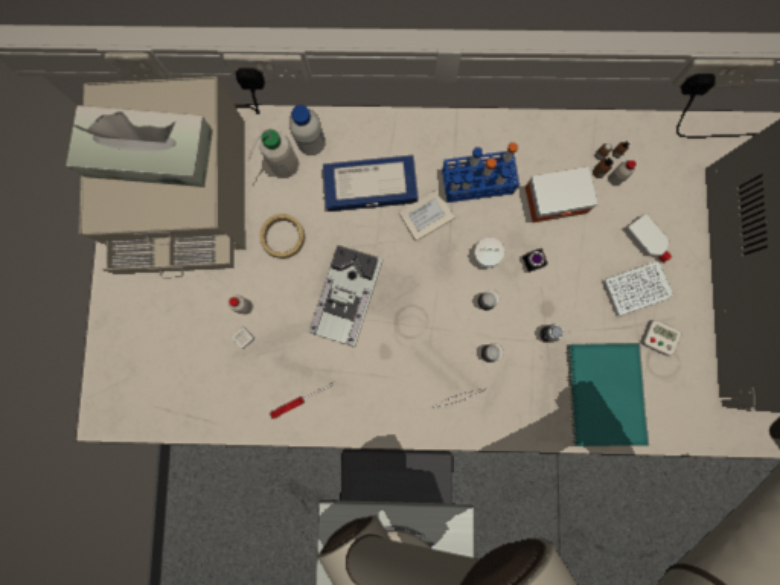

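Scene: the vice is at top-view (345,295) with its vee at the far end. The barrel looks like the dark piece at top (553,333), scene (567,273). The canisters are at top (487,300) and (490,352).

Run:
```python
from h import *
t=np.load('top.npz');s=np.load('scene.npz')
A=t['I'][135:240,190:265,::-1];B=t['I'][180:245,300:385,::-1];Cc=s['I'][140:230,295:395,::-1]
cs=[cv2.resize(x,None,fx=390/x.shape[1],fy=390/x.shape[1],interpolation=3)[:546] for x in (A,B)]
H=546
im=np.zeros((590,800,3),np.uint8)
im[:cs[0].shape[0],:390]=cs[0];im[:298,400:790]=cs[1][:298]
c=cv2.resize(Cc,(312,281),interpolation=3);im[305:586,400:712]=c
cv2.imwrite('pics/c.png',im)
P=t['P']
for n,(u,v) in dict(barrel=(553,333),c1=(487,300),c2=(490,352)).items():
    u=int(u*512/780);v=int(v*384/585)
    w=P[v-15:v+15,u-15:u+15].reshape(-1,3);w=w[w[:,2]>.03];print(n,w[:,2].max(),np.median(w[w[:,2]>w[:,2].max()-.01],0),w.min(0),w.max(0))
P2=P[150:235,195:260].reshape(-1,3)
h,e=np.histogram(P2[:,2],bins=np.arange(0,.12,.004));print(list(zip(e.round(3),h)))
```

```text
barrel 0.07392550332520176 [ 0.51197872 -0.31890746  0.06778567] [ 0.49495195 -0.33207234  0.03000578] [ 0.52693412 -0.29987912  0.0739255 ]
c1 0.06800691476259657 [ 0.57839905 -0.18784634  0.06327391] [ 0.56148216 -0.20391166  0.03076779] [ 0.59486332 -0.17083259  0.06800691]
c2 0.06880504632259399 [ 0.46684013 -0.19411934  0.0632946 ] [ 0.45137356 -0.2124779   0.0323769 ] [ 0.48548337 -0.17827231  0.06880505]
[(np.float64(0.0), np.int64(1111)), (np.float64(0.004), np.int64(97)), (np.float64(0.008), np.int64(278)), (np.float64(0.012), np.int64(506)), (np.float64(0.016), np.int64(140)), (np.float64(0.02), np.int64(220)), (np.float64(0.024), np.int64(231)), (np.float64(0.028), np.int64(54)), (np.float64(0.032), np.int64(14)), (np.float64(0.036), np.int64(17)), (np.float64(0.04), np.int64(28)), (np.float64(0.044), np.int64(18)), (np.float64(0.048), np.int64(136)), (np.float64(0.052), np.int64(228)), (np.float64(0.056), np.int64(43)), (np.float64(0.06), np.int64(3)), (np.float64(0.064), np.int64(1)), (np.float64(0.068), np.int64(1)), (np.float64(0.072), np.int64(1)), (np.float64(0.076), np.int64(2)), (np.float64(0.08), np.int64(3)), (np.float64(0.084), np.int64(1)), (np.float64(0.088), np.int64(4)), (np.float64(0.092), np.int64(17)), (np.float64(0.096), np.int64(11)), (np.float64(0.1), np.int64(0)), (np.float64(0.104), np.int64(0)), (np.float64(0.108), np.int64(0)), (np.float64(0.112), np.int64(0))]
```

View pics/c.png

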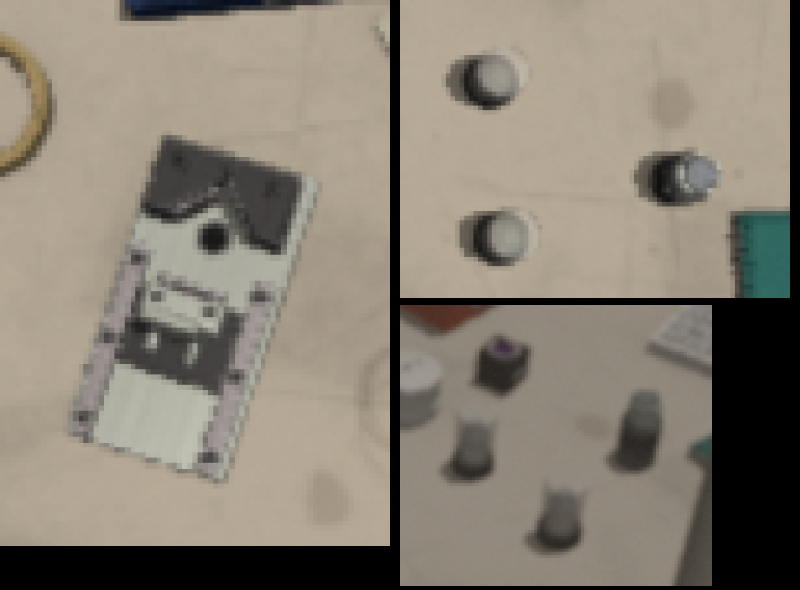

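The enlarged crop confirms it: the barrel is dark with a bare bright neck at crop (690,175), and the two canisters are clear. The jaw is mid-slide. Next I'll fit the vice pose and find the thumb plate.

Run:
```python
from h import *
t=np.load('top.npz');P=t['P'][155:232,198:256].reshape(-1,3)
P=P[P[:,2]>.009]
r=cv2.minAreaRect(P[:,:2].astype(np.float32));print(r)
lo=P[(P[:,2]<.03)];print(cv2.minAreaRect(lo[:,:2].astype(np.float32)))
th=P[P[:,2]>.088];print('thumb',th.mean(0),th.min(0),th.max(0),len(th))
a=np.arctan2(*np.linalg.svd(th[:,:2]-th[:,:2].mean(0))[2][0][::-1]);print('plate dir deg',np.degrees(a))
print(get_obs()['qpos'])
```

```text
((0.5954753756523132, 0.15127155184745789), (0.18028701841831207, 0.19999255239963531), 74.42969512939453)
((0.5954753756523132, 0.15127155184745789), (0.18028701841831207, 0.19999255239963531), 74.42969512939453)
thumb [0.56488795 0.11970007 0.09491788] [0.55881157 0.10336299 0.08803605] [0.57072543 0.13664579 0.09926788] 32
plate dir deg -104.24966832774838
[-9.95365535e-01  3.85458775e-01  6.75537338e-03 -4.15873678e-04
 -1.19397451e+00 -2.58618678e-01]
```

Request:
drive_tool([
  [[-0.0263,0.0256,0.0023],[0,0,0],0.087],
  [[-0.0263,0.0256,0.0023],[0,0,0],0.087],
  [[-0.0263,0.0256,0.0023],[0,0,0],0.087],
  [[-0.0263,0.0256,0.0023],[0,0,0],0.087],
  [[-0.0263,0.0256,0.0023],[0,0,0],0.087],
  [[-0.0263,0.0256,0.0023],[0,0,0],0.087],
  [[-0.0263,0.0256,0.0023],[0,0,0],0.087],
  [[-0.0263,0.0256,0.0023],[0,0,0],0.087],
  [[-0.0263,0.0256,0.0023],[0,0,0],0.087],
  [[-0.0263,0.0256,0.0023],[0,0,0],0.087],
  [[-0.0263,0.0256,0.0023],[0,0,0],0.087],
  [[-0.0263,0.0256,0.0023],[0,0,0],0.087],
])

```text
clock: 1.1
tcp_pos: [0.3991, -0.2019, 0.377]
tcp_rot: [[-0.95, -0.312, -0.0], [-0.312, 0.95, 0.0], [0.0, 0.0, -1.0]]
ft_force: [0.1, 0.4, 0.6]
finger_gap: 0.087
grip_force: 0.0
```

Request:
drive_tool([
  [[-0.0263,0.0256,0.0023],[0,0,0],0.0],
  [[-0.0263,0.0256,0.0023],[0,0,0],0.0],
  [[-0.0263,0.0256,0.0023],[0,0,0],0.0],
  [[-0.0263,0.0256,0.0023],[0,0,0],0.0],
  [[-0.0263,0.0256,0.0023],[0,0,0],0.0],
  [[0,0,0],[0,0,6.6],0],
  [[0,0,0],[0,0,6.6],0],
  [[0,0,0],[0,0,6.6],0],
  [[0,0,0],[0,0,6.6],0],
  [[0,0,0],[0,0,6.6],0],
  [[0,0,0],[0,0,0],0],
  [[0,0,0],[0,0,0],0],
])

```text
clock: 2.1
tcp_pos: [0.4839, -0.0411, 0.3654]
tcp_rot: [[-0.967, 0.253, -0.001], [0.253, 0.967, -0.0], [0.001, -0.0, -1.0]]
ft_force: [0.7, -0.1, -1.4]
finger_gap: 0.0148
grip_force: 0.0
```

Run:
```python
from h import *
o=get_obs();print(o['clock'],o['tcp_pos'],o['tcp_rot'],o['ft_force'],o['finger_gap'],o['qpos'])
a,C=cam('wrist');np.savez('w1.npz',C=C,P=cloud(a,C),I=a['image'],K=[a['fx'],a['fy'],a['cx'],a['cy']]);print(a['mount'])
cv2.imwrite('pics/w1.png',cv2.resize(a['image'][...,::-1],(800,600)))
```

```text
2.1 [ 0.48387044 -0.04105694  0.3653796 ] [[-9.67355666e-01  2.53421755e-01 -6.55674297e-04]
 [ 2.53421852e-01  9.67355860e-01 -6.78494529e-05]
 [ 6.17075846e-04 -2.31796747e-04 -9.99999783e-01]] [ 0.73836812 -0.11626739 -1.4186032 ] 0.014839172830753701 [ 2.50645227e-01  1.82957124e-01 -3.83661596e-01 -1.14797217e-04
 -1.00482962e+00 -2.07759589e+00]
[[-5.06429634e-04 -9.64206574e-01 -2.65151703e-01  7.20389477e-02]
 [ 9.99999811e-01 -3.95835746e-04 -4.70531052e-04 -8.97434670e-04]
 [ 3.48732612e-04 -2.65151891e-01  9.64206593e-01  1.97638072e-02]
 [ 0.00000000e+00  0.00000000e+00  0.00000000e+00  1.00000000e+00]]
```

View pics/w1.png

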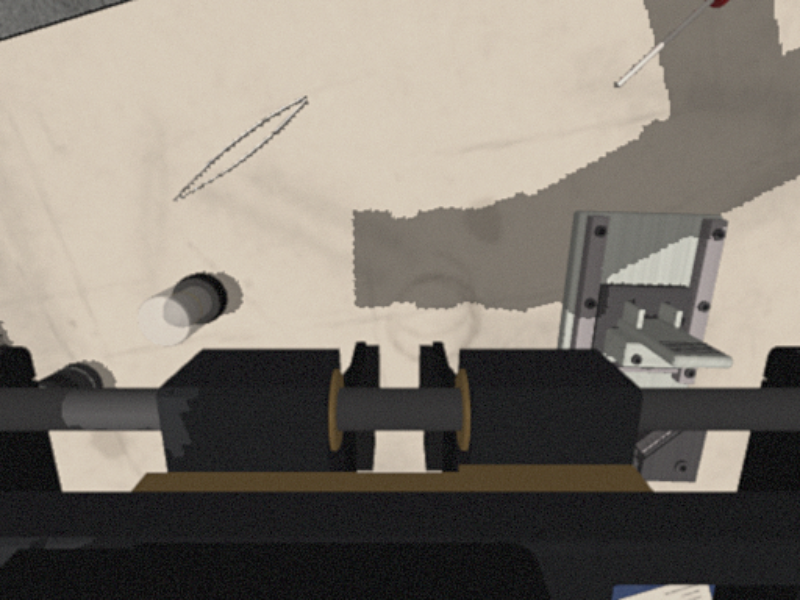

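The wrist view shows the vice at right (580–730, 210–480), with its edges nearly vertical, so the yaw is close. The fingers hide the rest, so I'll move to the vee end.

Request:
drive_tool([
  [[-0.022,0.032,0],[0,0,0],0],
  [[-0.022,0.032,0],[0,0,0],0],
  [[-0.022,0.032,0],[0,0,0],0],
  [[-0.022,0.032,0],[0,0,0],0],
  [[-0.022,0.032,0],[0,0,0],0],
  [[-0.022,0.032,0],[0,0,0],0],
  [[0,0,0],[0,0,0],0],
  [[0,0,0],[0,0,0],0],
])

```text
clock: 2.82
tcp_pos: [0.6618, 0.1121, 0.3636]
tcp_rot: [[-0.967, 0.253, -0.002], [0.253, 0.967, -0.001], [0.002, -0.001, -1.0]]
ft_force: [-0.7, -0.0, -0.3]
finger_gap: 0.0002
grip_force: 0.0
```

Run:
```python
from h import *
o=get_obs();print(o['clock'],o['tcp_pos'],o['ft_force'],o['finger_gap'],np.abs(o['qvel']).max())
a,C=cam('wrist');np.savez('w2.npz',C=C,P=cloud(a,C),I=a['image'],K=[a['fx'],a['fy'],a['cx'],a['cy']])
im=cv2.resize(a['image'][...,::-1],(800,600),interpolation=3)
cv2.imwrite('pics/w2.png',im)
```

```text
2.8167 [0.66180634 0.11206602 0.36361384] [-0.74225639 -0.0033152  -0.26655842] 0.00018114712607349994 0.05601789443729989
```

View pics/w2.png

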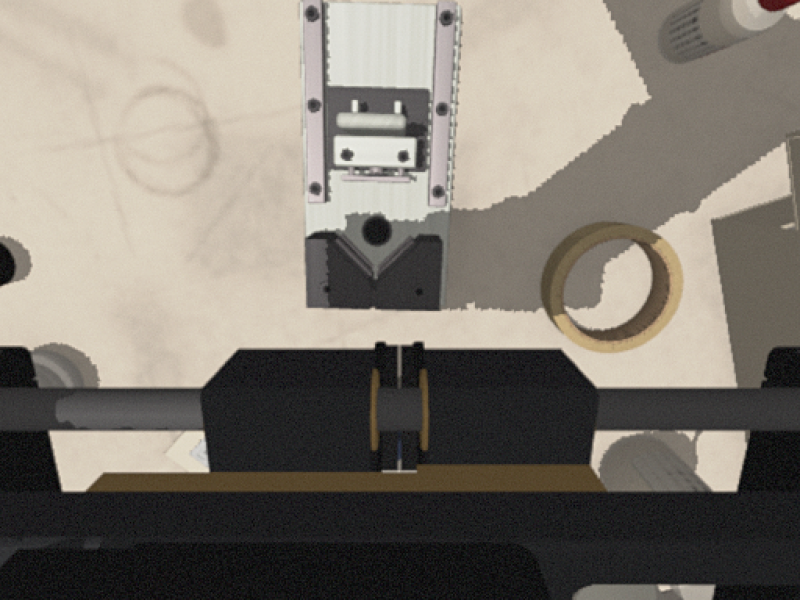

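The vice is fully visible: thumb plate about (371,121), block (375,152), pad (376,179), vee apex (375,275), rails at x≈315 and 440. I'll fit its pose from the depth.

Run:
```python
from h import *
w=np.load('w2.npz');P=w['P']
def reg(u0,v0,u1,v1,z0,z1):
    k=.64; q=P[int(v0*k):int(v1*k),int(u0*k):int(u1*k)].reshape(-1,3);return q[(q[:,2]>z0)&(q[:,2]<z1)]
vee=reg(295,228,455,315,.046,.062);r=cv2.minAreaRect(vee[:,:2].astype(np.float32));print('vee',r,np.median(vee[:,2]))
for nm,a in dict(L=(295,10,330,200),R=(425,10,465,195)).items():
    q=reg(*a,.020,.032);rr=cv2.minAreaRect(q[:,:2].astype(np.float32));print('rail',nm,rr,np.median(q[:,2]))
th=reg(325,100,420,135,.085,.11);rr=cv2.minAreaRect(th[:,:2].astype(np.float32));print('thumb',rr,th.mean(0))
bl=reg(325,135,425,170,.048,.064);print('block',cv2.minAreaRect(bl[:,:2].astype(np.float32)),np.median(bl,0))
pad=reg(335,172,420,186,.036,.05);print('pad',np.median(pad,0),pad.min(0),pad.max(0))
```

```text
vee ((0.6489068865776062, 0.09687678515911102), (0.08824484795331955, 0.0462740957736969), 73.63316345214844) 0.0541842018258675
rail L ((0.5391471982002258, 0.08762019872665405), (0.015217578038573265, 0.1144159808754921), 73.74739837646484) 0.026103604737767655
rail R ((0.5567222237586975, 0.16410836577415466), (0.017035871744155884, 0.11113241314888), 73.83297729492188) 0.026053305137964028
thumb ((0.562625527381897, 0.12165495753288269), (0.03535675257444382, 0.00857563503086567), 73.95318603515625) [0.56339044 0.12208272 0.09547104]
block ((0.575115442276001, 0.11850354075431824), (0.04929957166314125, 0.018177708610892296), 75.21443939208984) [0.57511661 0.11863939 0.05466668]
pad [0.58982852 0.11433891 0.04203329] [0.5828462  0.09322591 0.03618144] [0.59810663 0.13494601 0.04448333]
```

Request:
drive_tool([
  [[0,0,0],[0,0,1.6],0],
  [[0.025,-0.006,0],[0,0,0],0],
  [[0.025,-0.006,0],[0,0,0],0],
  [[0.025,-0.006,0],[0,0,0],0],
  [[0,0,0.028],[0,0,0],0],
  [[0,0,0.028],[0,0,0],0],
  [[0,0,0.028],[0,0,0],0],
  [[0,0,0.02],[0,0,0],0],
  [[0,0,0.01],[0,0,0],0],
  [[0,0,0],[0,0,0],0],
])

```text
clock: 3.7
tcp_pos: [0.5825, 0.1135, 0.2499]
tcp_rot: [[-0.959, 0.284, -0.004], [0.284, 0.959, -0.002], [0.004, -0.003, -1.0]]
ft_force: [0.2, 0.1, 0.4]
finger_gap: 0.0003
grip_force: 0.0
```

Request:
drive_tool([
  [[0.003,0,0],[0,0,0],0],
  [[0.004,0,0],[0,0,0],0],
  [[0.004,0,0],[0,0,0],0],
  [[0.004,0,0],[0,0,0],0],
])

```text
clock: 4.03
tcp_pos: [0.5716, 0.119, 0.2544]
tcp_rot: [[-0.96, 0.281, 0.011], [0.281, 0.96, 0.002], [-0.01, 0.005, -1.0]]
ft_force: [8.8, -5.2, -2.9]
finger_gap: 0.0005
grip_force: 5.1
```

Request:
drive_tool([
  [[0.005,0,0],[0,0,0],0],
  [[0.005,0,0],[0,0,0],0],
  [[0.005,0,0],[0,0,0],0],
  [[0.005,0,0],[0,0,0],0],
  [[0.005,0,0],[0,0,0],0],
  [[0.005,0,0],[0,0,0],0],
  [[0.005,0,0],[0,0,0],0],
  [[0.004,0,0],[0,0,0],0],
  [[0.003,0,0],[0,0,0],0],
  [[0,0,0],[0,0,0],0],
])

```text
clock: 4.87
tcp_pos: [0.5308, 0.1309, 0.2543]
tcp_rot: [[-0.96, 0.281, 0.009], [0.281, 0.96, 0.002], [-0.008, 0.005, -1.0]]
ft_force: [7.0, -4.1, -1.6]
finger_gap: 0.0003
grip_force: 3.8
```

Request:
drive_tool([
  [[0.002,0,0],[0,0,0],0],
  [[0.002,0,0],[0,0,0],0],
  [[0.002,0,0],[0,0,0],0],
  [[0.002,0,0],[0,0,0],0],
  [[0,0,0],[0,0,0],0],
])

```text
clock: 5.28
tcp_pos: [0.5234, 0.1331, 0.2544]
tcp_rot: [[-0.96, 0.281, 0.009], [0.281, 0.96, 0.002], [-0.008, 0.005, -1.0]]
ft_force: [8.0, -6.2, -1.4]
finger_gap: 0.0008
grip_force: 4.4
```

Request:
drive_tool([
  [[-0.006,0,0],[0,0,0],0],
  [[-0.006,0,0],[0,0,0],0],
  [[-0.004,0,-0.02],[0,0,0],0],
  [[0,0,-0.03],[0,0,0],0],
  [[0,0,-0.03],[0,0,0],0],
  [[0,0,-0.03],[0,0,0],0],
  [[-0.009,-0.036,0],[0,0,0],0],
  [[-0.009,-0.036,0],[0,0,0],0],
  [[-0.009,-0.036,0],[0,0,0],0],
  [[-0.009,-0.036,0],[0,0,0],0],
  [[-0.009,-0.036,0],[0,0,0],0],
  [[-0.009,-0.036,0],[0,0,0],0],
])

```text
clock: 6.28
tcp_pos: [0.5269, -0.0954, 0.3623]
tcp_rot: [[-0.959, 0.283, 0.001], [0.283, 0.959, 0.001], [-0.001, 0.001, -1.0]]
ft_force: [1.0, 0.1, 0.5]
finger_gap: 0.0004
grip_force: 0.0
```

Request:
drive_tool([
  [[-0.009,-0.036,0],[0,0,0],0.08],
  [[-0.009,-0.036,0],[0,0,0],0.08],
  [[-0.009,-0.036,0],[0,0,0],0.08],
  [[-0.009,-0.036,0],[0,0,0],0.08],
  [[-0.009,-0.036,0],[0,0,0],0.08],
  [[-0.006,-0.036,0],[0,0,0],0.08],
  [[0,0,0],[0,0,0],0.08],
  [[0,0,0],[0,0,0],0.08],
  [[0,0,0],[0,0,0],0.08],
])

```text
clock: 7.03
tcp_pos: [0.5149, -0.3155, 0.3617]
tcp_rot: [[-0.959, 0.284, -0.0], [0.284, 0.959, 0.001], [0.0, 0.001, -1.0]]
ft_force: [1.1, 0.1, -0.4]
finger_gap: 0.0525
grip_force: 0.0
```

Run:
```python
from h import *
o=get_obs();print(o['clock'],o['tcp_pos'],o['tcp_rot'],o['finger_gap'],np.abs(o['qvel']).max(),o['qpos'])
t,C=cam('top');P=cloud(t,C)[155:232,198:256].reshape(-1,3);th=P[P[:,2]>.088]
c=th.mean(0)[:2]-[.5827,.1163];print('thumb vice x,y',c@[.9598,-.2807],c@[.2807,.9598])
a,C=cam('wrist');P=cloud(a,C);np.savez('w3.npz',C=C,P=P,I=a['image'])
q=P.reshape(-1,3);q=q[(np.hypot(q[:,0]-.512,q[:,1]+.319)<.035)&(q[:,2]>.02)&(q[:,2]<.08)]
for z0,z1 in ((.02,.042),(.042,.05),(.06,.075)):
    s=q[(q[:,2]>z0)&(q[:,2]<z1)]
    if len(s)>4: print(z0,len(s),np.median(s[:,2]),cv2.minEnclosingCircle(s[:,:2].astype(np.float32)),s.mean(0))
cv2.imwrite('pics/w3.png',cv2.resize(a['image'][...,::-1],(800,600),interpolation=3))
```

```text
7.0333 [ 0.51493696 -0.3154823   0.36167098] [[-9.58890280e-01  2.83777031e-01 -1.68808517e-04]
 [ 2.83776890e-01  9.58890155e-01  5.89540065e-04]
 [ 3.29166754e-04  5.17400282e-04 -9.99999812e-01]] 0.05254025954551058 0.02706922535194499 [-2.81983410e-01  3.81777536e-01 -1.09038000e-01 -5.88688496e-04
 -1.08030705e+00 -1.57626627e+00]
thumb vice x,y -0.07242990063983507 -0.0008672187607693549
0.02 88 0.032762869813323936 ((0.5043110251426697, -0.31676551699638367), 0.017893288284540176) [ 0.49416876 -0.31287417  0.03184044]
0.042 247 0.046077929420246966 ((0.5077592134475708, -0.3181135058403015), 0.018229730427265167) [ 0.49949292 -0.31520499  0.04603063]
0.06 702 0.06882645405881108 ((0.507972240447998, -0.3179965913295746), 0.014540444128215313) [ 0.50701646 -0.31770196  0.06856935]
```

View pics/w3.png

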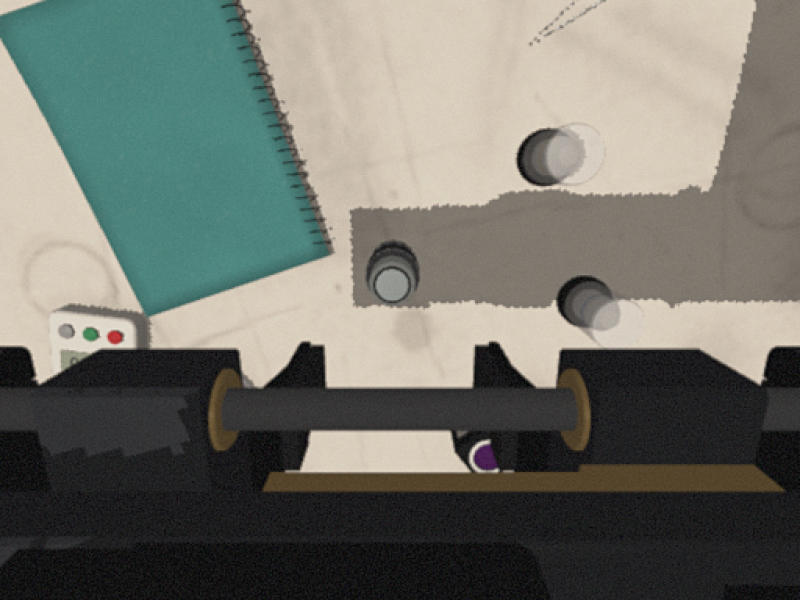

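The barrel sits at wrist (392,275); the neck and body circles agree on (0.508,−0.318), with radii 14.5 and 18 mm and the top at 68 mm. Descending to grasp.

Request:
drive_tool([
  [[0.006,-0.0044,0.03],[0,0,0],0.08],
  [[0,0,0.035],[0,0,0],0.08],
  [[0,0,0.035],[0,0,0],0.08],
  [[0,0,0.03],[0,0,0],0.08],
  [[0,0,0.02],[0,0,0],0.08],
  [[0,0,0.012],[0,0,0],0.08],
  [[0,0,0],[0,0,0],0.08],
], grip_force=12)

```text
clock: 7.72
tcp_pos: [0.5076, -0.3163, 0.1968]
tcp_rot: [[-0.96, 0.281, -0.006], [0.281, 0.96, 0.002], [0.006, 0.001, -1.0]]
ft_force: [0.2, 0.2, -0.3]
finger_gap: 0.0798
grip_force: 0.0
```

Request:
drive_tool([
  [[0,0,0],[0,0,0],0.03],
  [[0,0,0],[0,0,0],0.03],
  [[0,0,0],[0,0,0],0.03],
  [[0,0,0],[0,0,0],0.03],
  [[0,0,0],[0,0,0],0.03],
  [[0,0,0],[0,0,0],0.03],
  [[0,0,0],[0,0,0],0.03],
  [[0,0,0],[0,0,0],0.03],
])

```text
clock: 8.38
tcp_pos: [0.5081, -0.318, 0.1999]
tcp_rot: [[-0.959, 0.283, 0.0], [0.283, 0.959, -0.0], [-0.0, 0.0, -1.0]]
ft_force: [-0.2, 0.0, 0.7]
finger_gap: 0.0356
grip_force: 12.0
```

Request:
drive_tool([
  [[0,0,-0.01],[0,0,0],0.03],
  [[0,0,-0.025],[0,0,0],0.03],
  [[0,0,-0.035],[0,0,0],0.03],
  [[0,0,-0.03],[0,0,0],0.03],
  [[0,0,-0.02],[0,0,0],0.03],
  [[0.0013,0.0156,0],[0,0,0],0.03],
  [[0.002,0.022,0],[0,0,0],0.03],
  [[0.003,0.03,0],[0,0,0],0.03],
  [[0.003,0.03,0],[0,0,0],0.03],
  [[0.003,0.03,0],[0,0,0],0.03],
  [[0.003,0.03,0],[0,0,0],0.03],
  [[0.003,0.03,0],[0,0,0],0.03],
])

```text
clock: 9.38
tcp_pos: [0.5432, -0.1315, 0.3196]
tcp_rot: [[-0.959, 0.284, -0.001], [0.284, 0.959, 0.0], [0.001, 0.0, -1.0]]
ft_force: [0.2, 0.1, -3.3]
finger_gap: 0.0359
grip_force: 12.0
```

Request:
drive_tool([
  [[0.003,0.03,0],[0,0,0],0.03],
  [[0.003,0.03,0],[0,0,0],0.03],
  [[0.003,0.03,0],[0,0,0],0.03],
  [[0.003,0.03,0],[0,0,0],0.03],
  [[0.003,0.03,0],[0,0,0],0.03],
  [[0.003,0.03,0],[0,0,0],0.03],
  [[0.002,0.025,0],[0,0,0],0.03],
  [[0.002,0.02,0],[0,0,0],0.03],
  [[0.001,0.01,0],[0,0,0],0.03],
  [[0.001,0.0055,0],[0,0,0],0.03],
  [[0,0,0],[0,0,0],0.03],
  [[0,0,0],[0,0,0],0.03],
])

```text
clock: 10.38
tcp_pos: [0.5884, 0.1039, 0.3194]
tcp_rot: [[-0.959, 0.284, -0.001], [0.284, 0.959, -0.0], [0.001, -0.001, -1.0]]
ft_force: [-1.2, -0.5, -2.5]
finger_gap: 0.0359
grip_force: 12.0
```

Request:
drive_tool([
  [[-0.003,0.01,0.01],[0,0,0],0.03],
  [[0,0,0.02],[0,0,0],0.03],
  [[0,0,0.025],[0,0,0],0.03],
  [[0,0,0.02],[0,0,0],0.03],
  [[0,0,0.015],[0,0,0],0.03],
  [[0,0,0.009],[0,0,0],0.03],
  [[0,0,0.003],[0,0,0],0.03],
  [[0,0,0],[0,0,0],0.03],
  [[0,0,0],[0,0,0],0.03],
])

```text
clock: 11.13
tcp_pos: [0.595, 0.1132, 0.2184]
tcp_rot: [[-0.959, 0.283, 0.001], [0.283, 0.959, 0.0], [-0.001, 0.001, -1.0]]
ft_force: [1.2, 0.0, -2.4]
finger_gap: 0.0357
grip_force: 12.0
```

Request:
drive_tool([
  [[0,0,0.0015],[0,0,0],0.03],
  [[0,0,0.0015],[0,0,0],0.03],
  [[0,0,0.001],[0,0,0],0.03],
  [[0,0,0.0005],[0,0,0],0.03],
  [[0,0,0],[0,0,0],0.03],
  [[0,0,0],[0,0,0],0.03],
])

```text
clock: 11.63
tcp_pos: [0.5947, 0.1134, 0.2139]
tcp_rot: [[-0.959, 0.283, 0.001], [0.283, 0.959, 0.0], [-0.001, 0.001, -1.0]]
ft_force: [-1.2, -0.3, 1.3]
finger_gap: 0.0355
grip_force: 12.0
```

Contact felt: the z force rose from −2.5 to +1.3 N. Releasing, then rising and looking.

Request:
drive_tool([
  [[0,0,0],[0,0,0],0.06],
  [[0,0,0],[0,0,0],0.06],
  [[0,0,0],[0,0,0],0.06],
  [[0,0,0],[0,0,0],0.06],
  [[0,0,0],[0,0,0],0.06],
  [[0,0,-0.01],[0,0,0],0.06],
  [[0,0,-0.03],[0,0,0],0.06],
  [[0,0,-0.035],[0,0,0],0.06],
  [[0,0,-0.035],[0,0,0],0.06],
  [[0,0,-0.03],[0,0,0],0.06],
  [[0,0,0],[0,0,0],0],
  [[0,0,0],[0,0,0],0],
])

```text
clock: 12.63
tcp_pos: [0.5946, 0.1133, 0.3564]
tcp_rot: [[-0.959, 0.283, 0.006], [0.283, 0.959, 0.003], [-0.005, 0.004, -1.0]]
ft_force: [-0.8, 0.0, -1.0]
finger_gap: 0.0529
grip_force: 0.0
```

Run:
```python
from h import *
o=get_obs();print(o['clock'],o['tcp_pos'],o['ft_force'],o['finger_gap'])
X=np.array([.9598,-.2807]);Y=np.array([.2807,.9598]);O=[.5827,.1163]
for n in ('wrist','top'):
    a,C=cam(n);q=cloud(a,C).reshape(-1,3);c=q[:,:2]-O;q=np.c_[c@X,c@Y,q[:,2]]
    nk=q[(abs(q[:,0]-.012)<.03)&(abs(q[:,1])<.025)&(q[:,2]>.072)&(q[:,2]<.09)]
    th=q[(q[:,0]<-.06)&(q[:,0]>-.09)&(abs(q[:,1])<.03)&(q[:,2]>.088)&(q[:,2]<.105)]
    if len(nk)>4: print(n,len(nk),np.median(nk,0),cv2.minEnclosingCircle(nk[:,:2].astype(np.float32)))
    if len(th)>4: print('thumb',len(th),th.mean(0))
```

```text
12.6333 [0.59460444 0.11332407 0.35640418] [-0.76246722  0.01241114 -1.00741295] 0.05288714530558836
wrist 809 [ 0.01067598 -0.00042205  0.08280842] ((0.01207049936056137, -0.00015702798555139452), 0.014515562914311886)
thumb 484 [-0.0750173  -0.00027406  0.09596791]
thumb 33 [-0.07254215 -0.0011218   0.09449632]
```

Request:
drive_tool([
  [[0.025,0,0],[0,0,0],0],
  [[0.03,0,0],[0,0,0],0],
  [[0.03,0,0],[0,0,0],0],
  [[0.027,0,0],[0,0,0],0],
  [[0,0,0.02],[0,0,0],0],
  [[0,0,0.03],[0,0,0],0],
  [[0,0,0.03],[0,0,0],0],
  [[0,0,0.02],[0,0,0],0],
  [[0,0,0.006],[0,0,0],0],
  [[0,0,0],[0,0,0],0],
  [[0,0,0],[0,0,0],0],
  [[0,0,0],[0,0,0],0],
])

```text
clock: 13.73
tcp_pos: [0.4876, 0.1453, 0.2482]
tcp_rot: [[-0.959, 0.283, 0.002], [0.283, 0.959, 0.001], [-0.001, 0.001, -1.0]]
ft_force: [-0.7, 0.6, 0.4]
finger_gap: 0.0011
grip_force: 0.0
```

Request:
drive_tool([
  [[-0.005,0,0],[0,0,0],0],
  [[-0.004,0,0],[0,0,0],0],
  [[-0.003,0,0],[0,0,0],0],
  [[-0.003,0,0],[0,0,0],0],
  [[-0.004,0,0],[0,0,0],0],
  [[-0.004,0,0],[0,0,0],0],
  [[-0.004,0,0],[0,0,0],0],
  [[-0.004,0,0],[0,0,0],0],
  [[-0.003,0,0],[0,0,0],0],
  [[-0.003,0,0],[0,0,0],0],
  [[-0.002,0,0],[0,0,0],0],
])

```text
clock: 14.65
tcp_pos: [0.523, 0.1339, 0.2471]
tcp_rot: [[-0.959, 0.284, -0.005], [0.284, 0.959, -0.0], [0.005, -0.002, -1.0]]
ft_force: [-10.2, 4.8, 3.9]
finger_gap: 0.0005
grip_force: 5.0
```

Request:
drive_tool([
  [[-0.002,0,0],[0,0,0],0],
  [[-0.002,0,0],[0,0,0],0],
  [[-0.002,0,0],[0,0,0],0],
  [[-0.002,0,0],[0,0,0],0],
  [[-0.0015,0,0],[0,0,0],0],
  [[-0.0015,0,0],[0,0,0],0],
  [[-0.0015,0,0],[0,0,0],0],
  [[-0.0015,0,0],[0,0,0],0],
  [[-0.0015,0,0],[0,0,0],0],
  [[-0.0015,0,0],[0,0,0],0],
  [[-0.0015,0,0],[0,0,0],0],
  [[-0.0015,0,0],[0,0,0],0],
])

```text
clock: 15.65
tcp_pos: [0.5418, 0.1284, 0.2471]
tcp_rot: [[-0.959, 0.284, -0.006], [0.284, 0.959, -0.0], [0.006, -0.002, -1.0]]
ft_force: [-8.9, 4.7, 4.7]
finger_gap: 0.0004
grip_force: 5.4
```

```bash
cat > chk.py <<'E'
from h import *
X=np.array([.9598,-.2807]);Y=np.array([.2807,.9598]);O=[.5827,.1163]
o=get_obs();c=o['tcp_pos'][:2]-O;print(o['clock'],'tcp',c@X,c@Y,'F',o['ft_force'][:2]@X,o['ft_force'][:2]@Y,o['ft_force'][2])
for n in ('wrist','top'):
    a,C=cam(n);q=cloud(a,C).reshape(-1,3);c=q[:,:2]-O;q=np.c_[c@X,c@Y,q[:,2]]
    nk=q[(q[:,0]>.0)&(q[:,0]<.065)&(abs(q[:,1])<.025)&(q[:,2]>.072)&(q[:,2]<.09)]
    th=q[(q[:,0]<-.0)&(q[:,0]>-.09)&(abs(q[:,1])<.03)&(q[:,2]>.088)&(q[:,2]<.105)]
    if len(nk)>4: print(n,len(nk),np.median(nk,0),cv2.minEnclosingCircle(nk[:,:2].astype(np.float32)))
    if len(th)>4: print('thumb',len(th),th.mean(0))
E
python3 chk.py
```

```text
15.65 tcp -0.04268678549366969 0.00011405526092013637 F -9.861368582249614 1.9729803541283832 4.7454071107633276
thumb 342 [-0.05196001 -0.00097976  0.09459471]
top 37 [ 0.02737115 -0.00480735  0.08169256] ((0.024565350264310837, -0.0027708089910447598), 0.013214871287345886)
```

Request:
drive_tool([
  [[-0.0012,0,0],[0,0,0],0],
  [[-0.0012,0,0],[0,0,0],0],
  [[-0.0012,0,0],[0,0,0],0],
  [[-0.0012,0,0],[0,0,0],0],
  [[-0.0012,0,0],[0,0,0],0],
  [[-0.0012,0,0],[0,0,0],0],
  [[-0.0012,0,0],[0,0,0],0],
  [[-0.0012,0,0],[0,0,0],0],
  [[-0.0012,0,0],[0,0,0],0],
  [[-0.0012,0,0],[0,0,0],0],
  [[-0.001,0,0],[0,0,0],0],
  [[-0.001,0,0],[0,0,0],0],
])

```text
clock: 16.75
tcp_pos: [0.5551, 0.1245, 0.247]
tcp_rot: [[-0.959, 0.284, -0.007], [0.284, 0.959, -0.0], [0.006, -0.002, -1.0]]
ft_force: [-9.6, 5.2, 4.6]
finger_gap: 0.0005
grip_force: 5.4
```

```bash
python3 chk.py
```

```text
16.75 tcp -0.028791160706539705 8.399970160163178e-05 F -10.649676982873562 2.351634620190775 4.6392222393588645
thumb 335 [-0.03839682 -0.00104104  0.09432816]
top 27 [ 0.0418253  -0.00528324  0.08132379] ((0.040693774819374084, -0.0034783531446009874), 0.012220549397170544)
```

Request:
drive_tool([
  [[-0.0006,0,0],[0,0,0],0],
  [[-0.0006,0,0],[0,0,0],0],
  [[-0.0006,0,0],[0,0,0],0],
  [[-0.0006,0,0],[0,0,0],0],
  [[-0.0005,0,0],[0,0,0],0],
  [[0,0,0],[0,0,0],0],
])

```text
clock: 17.35
tcp_pos: [0.5579, 0.1236, 0.247]
tcp_rot: [[-0.959, 0.284, -0.006], [0.284, 0.959, -0.0], [0.006, -0.002, -1.0]]
ft_force: [-9.5, 4.7, 3.8]
finger_gap: 0.0005
grip_force: 5.1
```

Request:
drive_tool([
  [[-0.0005,0,0],[0,0,0],0],
  [[-0.0005,0,0],[0,0,0],0],
  [[0,0,0],[0,0,0],0],
])

```text
clock: 17.6
tcp_pos: [0.5588, 0.1234, 0.247]
tcp_rot: [[-0.959, 0.284, -0.006], [0.284, 0.959, -0.0], [0.006, -0.002, -1.0]]
ft_force: [-9.3, 5.8, 4.7]
finger_gap: 0.0004
grip_force: 5.2
```

Request:
drive_tool([
  [[-0.0005,0,0],[0,0,0],0],
  [[-0.0005,0,0],[0,0,0],0],
  [[0,0,0],[0,0,0],0],
])

```text
clock: 17.85
tcp_pos: [0.5598, 0.1231, 0.247]
tcp_rot: [[-0.959, 0.284, -0.006], [0.284, 0.959, -0.0], [0.006, -0.002, -1.0]]
ft_force: [-9.5, 4.8, 4.0]
finger_gap: 0.0005
grip_force: 5.2
```

Request:
drive_tool([
  [[-0.0005,0,0],[0,0,0],0],
  [[-0.0005,0,0],[0,0,0],0],
  [[0,0,0],[0,0,0],0],
])

```text
clock: 18.1
tcp_pos: [0.5607, 0.1228, 0.247]
tcp_rot: [[-0.959, 0.284, -0.007], [0.284, 0.959, -0.0], [0.006, -0.002, -1.0]]
ft_force: [-9.4, 3.8, 3.2]
finger_gap: 0.0005
grip_force: 5.2
```

Request:
drive_tool([
  [[-0.0005,0,0],[0,0,0],0],
  [[-0.0005,0,0],[0,0,0],0],
  [[0,0,0],[0,0,0],0],
])

```text
clock: 18.35
tcp_pos: [0.5617, 0.1225, 0.247]
tcp_rot: [[-0.959, 0.284, -0.007], [0.284, 0.959, -0.0], [0.006, -0.002, -1.0]]
ft_force: [-9.7, 4.6, 3.3]
finger_gap: 0.0006
grip_force: 5.2
```

```bash
python3 chk.py
```

```text
18.35 tcp -0.021882178649548754 8.054090502407914e-05 F -10.653365997149088 1.703186847596121 3.28943472058321
thumb 331 [-0.03162753 -0.00106175  0.09439509]
top 26 [ 0.04872934 -0.00598853  0.08198558] ((0.04751928150653839, -0.004601695574820042), 0.01156417466700077)
```

Request:
drive_tool([
  [[-0.0005,0,0],[0,0,0],0],
  [[-0.0005,0,0],[0,0,0],0],
  [[0,0,0],[0,0,0],0],
])

```text
clock: 18.7
tcp_pos: [0.5627, 0.1223, 0.247]
tcp_rot: [[-0.959, 0.284, -0.007], [0.284, 0.959, -0.0], [0.006, -0.002, -1.0]]
ft_force: [-9.5, 4.6, 3.4]
finger_gap: 0.0003
grip_force: 5.2
```

Request:
drive_tool([
  [[-0.0005,0,0],[0,0,0],0],
  [[-0.0005,0,0],[0,0,0],0],
  [[0,0,0],[0,0,0],0],
])

```text
clock: 18.95
tcp_pos: [0.5636, 0.122, 0.247]
tcp_rot: [[-0.959, 0.284, -0.007], [0.284, 0.959, -0.0], [0.006, -0.002, -1.0]]
ft_force: [-9.1, 4.9, 3.3]
finger_gap: 0.0006
grip_force: 5.2
```

Request:
drive_tool([
  [[-0.0005,0,0],[0,0,0],0],
  [[-0.0005,0,0],[0,0,0],0],
  [[0,0,0],[0,0,0],0],
])

```text
clock: 19.2
tcp_pos: [0.5646, 0.1217, 0.247]
tcp_rot: [[-0.959, 0.284, -0.007], [0.284, 0.959, -0.0], [0.006, -0.002, -1.0]]
ft_force: [-9.6, 5.4, 3.7]
finger_gap: 0.0006
grip_force: 5.2
```

Request:
drive_tool([
  [[-0.0005,0,0],[0,0,0],0],
  [[-0.0005,0,0],[0,0,0],0],
  [[0,0,0],[0,0,0],0],
])

```text
clock: 19.45
tcp_pos: [0.5656, 0.1214, 0.247]
tcp_rot: [[-0.959, 0.284, -0.007], [0.284, 0.959, -0.0], [0.006, -0.002, -1.0]]
ft_force: [-9.6, 3.9, 4.6]
finger_gap: 0.0005
grip_force: 5.2
```

Request:
drive_tool([
  [[-0.0005,0,0],[0,0,0],0],
  [[-0.0005,0,0],[0,0,0],0],
  [[0,0,0],[0,0,0],0],
])

```text
clock: 19.7
tcp_pos: [0.5659, 0.1212, 0.2468]
tcp_rot: [[-0.959, 0.284, -0.008], [0.284, 0.959, -0.0], [0.008, -0.003, -1.0]]
ft_force: [-12.4, 6.0, 4.4]
finger_gap: 0.0005
grip_force: 6.2
```

Request:
drive_tool([
  [[-0.0005,0,0],[0,0,0],0],
  [[0,0,0],[0,0,0],0],
])

```text
clock: 19.87
tcp_pos: [0.5661, 0.1211, 0.2468]
tcp_rot: [[-0.959, 0.284, -0.009], [0.284, 0.959, -0.0], [0.009, -0.003, -1.0]]
ft_force: [-13.2, 6.5, 5.8]
finger_gap: 0.0004
grip_force: 7.0
```

```bash
python3 chk.py
```

```text
19.8667 tcp -0.01725436127738993 1.9228982940592023e-06 F -14.544220300060449 2.5601195215032098 5.830493906560676
thumb 325 [-0.02724637 -0.0011761   0.09435504]
top 22 [ 0.05368696 -0.00643422  0.08129053] ((0.0535992830991745, -0.004447161220014095), 0.011610054410994053)
```

Request:
drive_tool([
  [[-0.0004,0,0],[0,0,0],0],
  [[-0.0003,0,0],[0,0,0],0],
  [[0,0,0],[0,0,0],0],
  [[0,0,0],[0,0,0],0],
])

```text
clock: 20.3
tcp_pos: [0.5663, 0.121, 0.2466]
tcp_rot: [[-0.959, 0.284, -0.011], [0.284, 0.959, -0.001], [0.01, -0.004, -1.0]]
ft_force: [-13.1, 7.3, 5.1]
finger_gap: 0.0004
grip_force: 7.8
```

Request:
drive_tool([
  [[0,0,0],[0,0,0],0],
])

```text
clock: 20.38
tcp_pos: [0.5663, 0.121, 0.2466]
tcp_rot: [[-0.959, 0.284, -0.011], [0.284, 0.959, -0.001], [0.01, -0.004, -1.0]]
ft_force: [-14.1, 7.1, 6.2]
finger_gap: 0.0006
grip_force: 7.8
```

Request:
drive_tool([
  [[-0.0004,0,0],[0,0,0],0],
  [[-0.0004,0,0],[0,0,0],0],
  [[0,0,0],[0,0,0],0],
  [[0,0,0],[0,0,0],0],
])

```text
clock: 20.72
tcp_pos: [0.5666, 0.1208, 0.2465]
tcp_rot: [[-0.959, 0.284, -0.012], [0.284, 0.959, -0.001], [0.011, -0.004, -1.0]]
ft_force: [-15.3, 9.0, 7.8]
finger_gap: 0.0011
grip_force: 8.9
```

Request:
drive_tool([
  [[0,0,0],[0,0,0],0],
])

```text
clock: 20.8
tcp_pos: [0.5666, 0.1208, 0.2465]
tcp_rot: [[-0.959, 0.284, -0.012], [0.284, 0.959, -0.001], [0.011, -0.004, -1.0]]
ft_force: [-16.7, 9.1, 7.6]
finger_gap: 0.0005
grip_force: 8.8
```

About 7.5 N above drag, which is in the clamping range. Backing off and rising.

Request:
drive_tool([
  [[0.001,0,0],[0,0,0],0],
  [[0.002,0,0],[0,0,0],0],
  [[0.004,0,0],[0,0,0],0],
  [[0.006,0,0],[0,0,0],0],
  [[0.008,0,0],[0,0,0],0],
  [[0,0,-0.025],[0,0,0],0],
  [[0,0,-0.035],[0,0,0],0],
  [[-0.02,0,-0.035],[0,0,0],0],
  [[-0.035,0,0],[0,0,0],0],
  [[-0.035,0,0],[0,0,0],0],
  [[0,0,0],[0,0,0],0],
  [[0,0,0],[0,0,0],0],
])

```text
clock: 21.8
tcp_pos: [0.6373, 0.1002, 0.3414]
tcp_rot: [[-0.958, 0.285, -0.0], [0.285, 0.958, 0.0], [0.0, -0.0, -1.0]]
ft_force: [-1.0, 0.6, -0.3]
finger_gap: 0.0003
grip_force: 0.0
```

```bash
sed -i "s/    nk=/    a['image'].shape and n=='wrist' and save(a,'w5.png');nk=/" chk.py; python3 chk.py
```

```text
21.8 tcp 0.05693758618370423 -0.00010265207741278509 F -1.116264208612889 0.2593274330321255 -0.3290181756014257
wrist 922 [ 0.04366719 -0.00031898  0.08273464] ((0.044950373470783234, -1.1091905435023364e-05), 0.014619704335927963)
thumb 495 [-0.00429471 -0.00013495  0.09569248]
top 26 [ 0.0388234  -0.00210519  0.08104995] ((0.02228282205760479, -0.0030188504606485367), 0.02436860464513302)
thumb 22 [-0.00278856 -0.00150432  0.09407302]
```

View pics/w5.png

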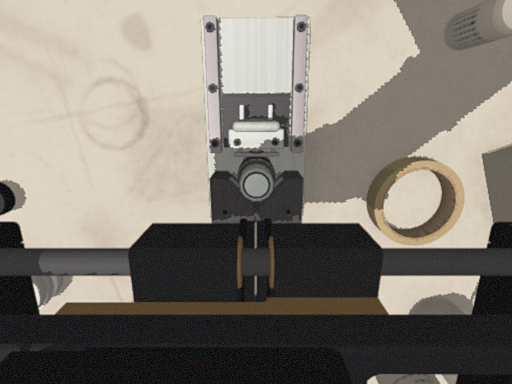

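The barrel stands in the vee at (257,182), measured at vice (45.0, 0.0) mm and upright. The pad is against it and the gripper is clear, so I'm handing in.

```bash
python3 -c "
from plant import finish_job;print(finish_job())"
```

```text
the job is handed in; nothing more can be done
None
```

The barrel is clamped upright in the vee by the jaw alone, its axis measured at the seat (vice x = 45.0, y = 0.0 mm) after a push about 7.5 N above drag, and the job was handed in at about 22 s; no verdict came back.

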